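# Load a flanged adhesive barrel into the slotted holder

## Robot

A 6-joint arm with a two-finger parallel gripper is mounted at the origin on the work surface; the furniture and walls round the work are solid. World frame = base frame: x ahead of the robot, y to its left, z up, the work surface at z = 0. Lengths are in mm, angles in rad, forces in N, time in s.
With the tool pointing down it reaches from about 375 to 975 mm from the base axis. Payload 3.8 kg.
Tool frame: the origin (TCP) lies between the finger pads; the fingertips stand 8 mm ahead of it and the grasp point (between the pads) lies 11 mm behind it; z points along the fingers, y is the direction in which the jaws open and shut (so a half turn about z gives the same grasp; the last joint's range is limited). The gripper opens to 88 mm and grips with 3 to 60 N. Pads are 18 mm wide; open, the fingers measure 123 mm over their backs; the gripper's body (75 mm by 187 mm) begins 45 mm behind the grasp point.
Start: joints at [-1.159, 0.264, 1.604, -0, 1.274, -0.037], TCP at [292.866, -608.151, 217.906] pointing down, gripper open.
Joint ranges: [-2.63, 2.63], [-0.94, 2.18], [0.31, 2.57], [-1.31, 4.45], [0, 2.66], [-2.55, 2.55]. Speed limits (rad/s): [2.57, 2.57, 3.14, 3.14, 3.14, 3.14].

## Interface

Orientations are given as a rotation vector (axis times angle).
In Python, from workcell import bot gives the robot as it stands.
- The arm moves only by the tool carry_out, never from a script. Its argument "deltas" is a list of rows, each an object with "jaw": the gripper's target within -1 to 1 (fully open at 1, half-way at 0, shut at -1); "linear": the shift along the world's x, y, z in cm, a list of three; "angular": the turn, a rotation vector about the world's x, y, z in degrees, a list of three. A call has 1 to 12 rows; each row shifts and turns the pose as measured when the row begins; what a row does not reach is not made up. A row lasts 1/12 s, in which the tool goes at most 41.7 mm and 7.16 degrees, less where a joint would pass 70% of its speed; a pose out of reach is approached as far as the arm can. A call is refused whole if a number of a shift passes 4.17 or a number of a turn 7.16, either way. A call with a gripper value outside its range is refused whole. The fingers move at their own pace and stop on an object; "force" is the grip in N (left out, the last holds). Time passes only in rows, so rows that do not move let the fingers close. It gives the time, the measured TCP pose, the force and the opening at its end, in the units of the state.
- bot.get_state(): the state, without advancing time (a new reading comes with each control period).
- bot.camera(name): name is "scene" or "top"; returns a dict with "img" (400x640x3 uint8, red, green, blue), "range_z" (400x640 float32, mm along the optical axis (not along the pixel's ray), 0 where there is no reading), "mtx" (3x3 intrinsics, pixels), "k1" (the pictures are not rectified: a ray, as slopes to the right and down, at radius r is drawn at 1 + k1 r^2 times it, then the intrinsics apply), "rvec" (rotation vector, rad) and "tvec" (3), from world to camera coordinates, as OpenCV has them. Camera axes: x right, y down, z forward; pixel columns grow to the right and rows downward; lengths in mm; the calibration is good to about 2 mm. A picture is of the moment at which its call begins.
- bot.close_job(): hands the job in, once; it reports no verdict.
The state is a dict: "clock": time; "joint_pos": joint angles; "joint_velocities": joint speeds; "effort": joint torques, N m; "tcp_pos": TCP position; "ee_rot": TCP orientation; "contact_force": force on the tool from outside, world axes, zero at the start; "torque": the same for the moment, N m; "opening": finger opening in mm.
Only numpy, scipy, OpenCV 4.12 (cv2) and the standard library are available. Lean on these libraries where they do the work, as an engineer would, in place of code of your own. Each camera call takes 0.05 s, during which the arm holds its last target. There are 200 camera calls.

## Task

Take the amber barrel out of the grey stand and load it into the aluminium slotted holder: slide it in sideways through the open front, its flange on the ledge and under the blue retaining plate, until the flange rests against the depth stop inside. The depth stop is only held by friction and its setting must be kept, so feel for it gently and do not push it back. Then let go, and leave the black barrel standing in the stand.

Things in the scene. Friction and masses are not known exactly. Their poses are not given: they have to be found in the camera images.
- amber_barrel_mid (a point): Amber barrel with white plug, upright in one of the stand's wells; 134 mm tall, about 60 g. Point: on its axis half-way up (67 mm above the tip), z up; it is round, yaw means nothing. Heights from the tip: nozzle to 16 mm, body 20 mm diameter to 78, flange 34 mm diameter 78 to 82 (underside 11 mm above the point), solid plug 18 mm diameter 82 to 134 (15 to 67 mm above the point): grip it there.
- black_barrel_mid (a point): Black barrel with a grey plug, same shape and size, in the other well; the point is half-way up its axis. To be left alone.
- stand: Fixed grey block, 62 x 150 x 45 mm (x, y, z), origin at the centre of its underside. Two wells of 23 mm diameter, 35 mm deep, at y = +42 and -42 mm of its frame; which barrel is in which varies.
- slot (a point): Holder's slot: point on its centre line, level with the ledge's top face (100 mm above the table), below the retaining plate's front edge; x into the slot, z up. Ledge: two strips 6 mm thick, 24 mm apart (the body hangs between), from x = -47 (open front; lips flare out to -60) to +75 mm. Before x = 0 it is open above: the barrel can be set down there. Its tip then hangs 12 mm over the foot plate.
- retainer (a point): Middle of the blue retaining plate's front edge, on its top face; axes as the slot's. The plate spans x = 0 to +75 mm, 6 to 10 mm above the ledge, with a 21 mm wide slot for the plug. The flange (4 mm thick) slides between ledge and plate; a fixed rail at y = +18.5 mm guides it on the left.
- shoe (a joint): Brass shoe along the right (-y) side of the channel, pushed back (0 to 6 mm, in m) by the flange against a spring (2 to 3 N); it presses the barrel up to 2 mm to the left (+y). Its sloped nose (x = -6 to +17 mm) gives a first resistance of up to 7 N until the axis is past x = +17 mm; from there the sliding drag is about 1 to 3 N.
- holder: Fixed aluminium holder; origin under its foot plate (150 x 94 x 10 mm), 25 mm behind the retainer's front edge; x into the slot. Inside it, not reported: the depth stop, a steel pad with a red knob out at the back. Its face stands anywhere from 40 to 64 mm behind the plate's front edge (the barrel's axis ends 17 mm short of it). Held by friction, it gives way at about 8 N beyond the drag.
There are look-alikes about, which are no part of the job. Of the things like the part that bears amber_barrel_mid, leave any that is green, red or turquoise; of the rest the larger one is meant.

How it is judged:
By the outcome, as a careful person would: the job done as asked, in the order asked, and still so for the second after the job is handed in, with the robot touching nothing.
It also fails if it takes over 64 s, if anything falls off the work surface, if the arm or the gripper's body presses on something with over 40 N, if the wrist force passes 120 N, or if a joint passes its speed limit or range.

## Working session

There is one attempt and no reset: what is moved stays moved. The work goes in short steps, Python scripts to look and compute and a tool call to move; the robot and the scene stay as the last step left them, time stands still between calls to the robot, and variables do not carry over. Pictures are saved under pics/ and viewed, about 8 in all and at most 12, crops included, and the job is handed in when it is done.

Besides the shell and the picture viewer there is one more tool, called after "Request:" as name(argument=value, ...) on one line, values as JSON. carry_out: Moves the arm, as the interface text tells. Its arguments: {"type":"object","properties":{"deltas":{"type":"array","items":{"type":"object","properties":{"jaw":{"type":"number"},"linear":{"type":"array","items":{"type":"number"}},"angular":{"type":"array","items":{"type":"number"}}}}},"force":{"type":"number"}},"required":["deltas"]}

```bash
mkdir -p pics; ls; cat > h.py <<'E'
import numpy as np, cv2, pickle
from workcell import bot
def snap(name,tag):
    c=bot.camera(name); pickle.dump(c,open(f'{tag}.pkl','wb')); cv2.imwrite(f'pics/{tag}.png',c['img'][:,:,::-1]); return c
def load(tag): return pickle.load(open(f'{tag}.pkl','rb'))
def RT(c): return cv2.Rodrigues(np.array(c['rvec'],float))[0],np.array(c['tvec'],float).ravel()
def dist(c): return np.array([c['k1'],0,0,0],float)
def slopes(c,uv): return cv2.undistortPoints(np.array(uv,float).reshape(-1,1,2),np.array(c['mtx'],float),dist(c)).reshape(-1,2)
def plane(c,uv,z):
    R,t=RT(c); s=slopes(c,uv); d=np.c_[s,np.ones(len(s))]@R; o=-R.T@t
    return o+d*((z-o[2])/d[:,2])[:,None]
def cloud(c,mask=None):
    v,u=np.nonzero((c['range_z']>0)&(True if mask is None else mask))
    z=c['range_z'][v,u]; s=slopes(c,np.c_[u,v]); R,t=RT(c)
    return (np.c_[s*z[:,None],z]-t)@R, np.c_[u,v]
def proj(c,p): return cv2.projectPoints(np.array(p,float).reshape(-1,1,3),np.array(c['rvec'],float),np.array(c['tvec'],float),np.array(c['mtx'],float),dist(c))[0].reshape(-1,2)
E
python3 - <<'E'
from h import *
a=snap('scene','s0');b=snap('top','t0')
cv2.imwrite('pics/both0.png',cv2.resize(np.vstack([a['img'],b['img']])[:,:,::-1],(480,600)) if 0 else np.vstack([a['img'],b['img']])[:,:,::-1])
for c in(a,b):
  R,t=RT(c);print(-R.T@t,R[2],c['mtx'][0],c['k1'])
print(bot.get_state())
E
```

```text
pics
[  37.00283803 -560.69793277  688.91196376] [ 0.55246191  0.45963737 -0.69535554] [479.51111611   0.         314.55416665] -0.10613542164047833
[ 393.99684249 -141.0590416   924.83517656] [ 0.15281099 -0.0443103  -0.98726156] [376.2739945    0.         319.53216828] 0.0077576802654384215
{'clock': 0.1, 'joint_pos': array([-1.15891478e+00,  2.64667534e-01,  1.60523513e+00,  1.66629230e-05,
        1.27370170e+00, -3.68976441e-02]), 'joint_velocities': array([ 0.00023462, -0.00108577, -0.00429134, -0.00022995,  0.00120627,
        0.00070989]), 'effort': array([ 1.05589654e-04, -5.03617358e+01, -3.58070862e+01,  7.31233880e-02,
        2.32768996e-02, -5.70485611e-05]), 'tcp_pos': array([ 292.59015525, -607.52950779,  216.72072341]), 'ee_rot': array([-3.06090513e+00, -6.98591917e-01,  5.64072134e-04]), 'contact_force': array([-0.33144298,  0.69735673, -0.53453611]), 'torque': array([-0.0085691 ,  0.01261745,  0.0169325 ]), 'opening': 88.38869007285452}
```

View pics/s0.png

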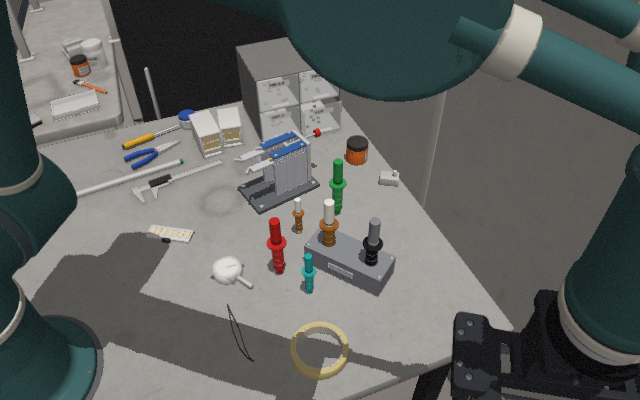

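View pics/t0.png

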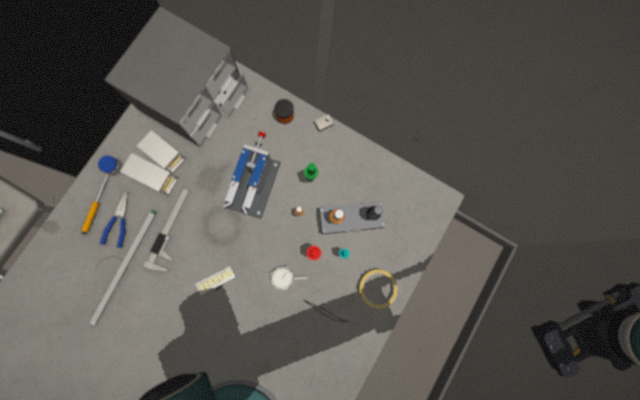

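Candidates, as scene px / top px:
- Amber with white plug, in the stand: (329,222) / (336,215).
- Small amber/white one, free-standing: (298,215) / (298,211).
- Green: (338,185). Red: (277,245). Turquoise: (308,272).
- Black, in the stand: (373,240).

I choose the larger amber one in the stand. The holder is at scene (280,165) / top (250,180), with its open front toward the lower-left and the red knob at the back.

```bash
python3 - <<'E'
from h import *
a=load('s0');b=load('t0')
A=cv2.resize(a['img'][120:300,225:405],(400,400),interpolation=cv2.INTER_CUBIC)
A=cv2.resize(a['img'][120:300,225:405],(560,560),interpolation=cv2.INTER_CUBIC)
B=cv2.resize(b['img'][120:240,215:275],(280,560),interpolation=cv2.INTER_CUBIC)[:, :240]
cv2.imwrite('pics/crop1.png',np.hstack([A,B])[:,:,::-1])
for n,c in(('s',a),('t',b)):
  h=cv2.cvtColor(c['img'],cv2.COLOR_RGB2HSV)
  masks={'blue':cv2.inRange(h,(100,120,60),(125,255,255)),'amber':cv2.inRange(h,(8,120,60),(20,255,255)),'red':cv2.inRange(h,(0,180,90),(4,255,255))|cv2.inRange(h,(176,180,90),(180,255,255)),'white':cv2.inRange(h,(0,0,190),(180,40,255))}
  for k,m in masks.items():
    N,L,S,C=cv2.connectedComponentsWithStats(m)
    for i in range(1,N):
      x,y,w,hh,ar=S[i]
      if ar>=8 and (210<C[i][0]<400) and 100<C[i][1]<300:
        p,uv=cloud(c,L==i)
        print(n,k,S[i],C[i].round(1),np.median(p,0).round(0),p.max(0).round(0) , p.min(0).round(0))
E
```

```text
s blue [260 132  35  17 193] [277.5 139.8] [593.  -5. 111.] [629.  13. 114.] [556. -21. 105.]
s blue [270 140  36  19 222] [287.5 149.2] [580. -42. 111.] [620. -23. 113.] [545. -60. 106.]
s amber [346 147  22  18 259] [355.5 156.5] [ 735. -101.   22.] [763. -72.  41.] [ 728. -116.    1.]
s amber [293 210  11  21 123] [298.4 219.9] [ 497. -138.   41.] [ 510. -123.   56.] [ 490. -144.   11.]
s amber [320 219  19  28 284] [328.5 232.5] [ 479. -224.   80.] [ 501. -201.   95.] [ 468. -234.   42.]
s red [314 129   7   8  38] [317.2 132.3] [664. -50. 108.] [670. -44. 113.] [658. -56.  99.]
s red [267 218  19  56 557] [276.4 243.4] [ 400. -174.   83.] [ 421. -153.  136.] [ 389. -185.    2.]
s white [217 107  24  22 401] [228.4 117.4] [640. 200.  55.] [692. 245.  59.] [599. 154.   0.]
s white [292 130  18  14  50] [301.  136.6] [628. -37. 111.] [638.  -5. 113.] [620. -62. 108.]
s white [225 142  16   4  24] [232.8 143.9] [616. 169.   5.] [629. 181.   7.] [602. 157.   3.]
s white [206 151  15   6  27] [212.8 153.5] [562. 181.   5.] [581. 189.   8.] [544. 171.   2.]
s white [241 150  23  10  93
[... 1359 characters left out ...]
 79.]
t white [319 121   9   7  32] [322.4 124.2] [ 728. -185.   19.] [ 737. -178.   21.] [ 721. -198.   16.]
t white [226 184  12  18  92] [231.1 192.8] [534.  17. 100.] [554.  27. 104.] [516.   5.  97.]
t white [244 188  11  19 104] [249.2 197.2] [525. -23. 100.] [546. -12. 104.] [505. -33.  98.]
t white [297 207   5   5  17] [298.8 208.8] [ 503. -133.   89.] [ 507. -128.   91.] [ 498. -137.   87.]
t white [336 210   7   8  44] [339.  213.5] [ 487. -217.  144.] [ 495. -211.  148.] [ 480. -224.  141.]
t white [202 267  33  21 166] [219.4 278.4] [343.  50.   6.] [371.  92.  11.] [324.  18.   3.]
t white [272 269  20  20 313] [281.7 278.2] [347. -96.  17.] [368. -72.  21.] [ 324. -117.   12.]
```

View pics/crop1.png

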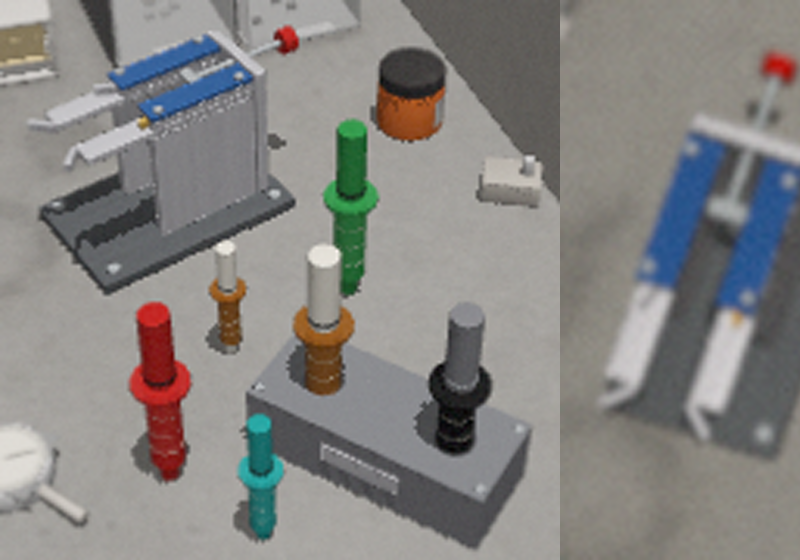

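The crop confirms it: the large amber barrel with the white plug stands in the stand's left well, and the small amber one is free-standing. In the top view the stop pad shows in the holder at about (251,165). Next I fit the geometry more precisely.

```bash
python3 - <<'E'
from h import *
from scipy.spatial.transform import Rotation as Ro
a=load('s0');b=load('t0')
for n,c in(('s',a),('t',b)):
  h=cv2.cvtColor(c['img'],cv2.COLOR_RGB2HSV)
  def comps(m,box,amin):
    N,L,S,C=cv2.connectedComponentsWithStats(m)
    return [(L==i) for i in range(1,N) if S[i][4]>=amin and box[0]<C[i][0]<box[1] and box[2]<C[i][1]<box[3]]
  def rays(m,z):
    v,u=np.nonzero(m); return plane(c,np.c_[u,v],z)
  print(n)
  bl=[]
  for m in comps(cv2.inRange(h,(100,90,50),(125,255,255)),(225,300,130,180),100):
    p=rays(m,110)[:,:2]; bl.append(p); r=cv2.minAreaRect(p.astype(np.float32)); print(' blue',np.round(r[0],1),np.round(r[1],1),round(r[2],1))
  P=np.vstack(bl); r=cv2.minAreaRect(P.astype(np.float32)); print(' blue all',r, cv2.boxPoints(r).round(1).tolist())
  wb=(319,340,195,225) 
  for m in comps(cv2.inRange(h,(0,0,100),(180,60,255)),wb,30):
    p,_=cloud(c,m); print(' plug n',m.sum(),np.median(p,0).round(1))
  # plug top pts
  m=np.zeros(h.shape[:2],bool); m[190:230,315:350]=1
  p,uv=cloud(c,m); k=(p[:,2]>141)&(p[:,2]<150); print(' plugtop',k.sum(),p[k].mean(0).round(1),((p[k].max(0)+p[k].min(0))/2).round(1))
  uvk=uv[k]; print('  raycentre',plane(c,[(uvk.max(0)+uvk.min(0))/2],144).round(1), plane(c,[uvk.mean(0)],144).round(1))
  p,uv=cloud(c); 
  k=(abs(p[:,2]-45)<4)&(np.hypot(p[:,0]-487,p[:,1]+260)<130)&(p[:,1]<-170)
  r=cv2.minAreaRect(p[k][:,:2].astype(np.float32)); print(' stand',k.sum(),r)
  k=(p[:,2]>150)&(p[:,0]>300)&(p[:,0]<1000)&(np.hypot(p[:,0]-600,p[:,1]+10)<250)
  print(' tall n',k.sum(), p[k].min(0).round(0) if k.any() else '')
  if k.any():
    q=p[k]; d=np.hypot(q[:,0]-600,q[:,1]+10); i=d.argsort()[:5]; print(q[i].round(0).tolist(),uv[k][i].tolist())
  # green top
  for m in comps(cv2.inRange(h,(50,120,30),(75,255,255)),(290,360,130,230),20):
    q,_=cloud(c,m); print(' green',np.median(q,0).round(0),q.max(0).round(0))
s=bot.get_state(); print(Ro.from_rotvec(s['ee_rot']).as_matrix().round(3))
E
```

```text
s
 blue [592.8  -4.8] [20.6 75.2] 71.8
 blue [581.7 -41.5] [21.  75.5] 72.7
 blue all ((587.2185668945312, -23.363571166992188), (59.4298095703125, 76.1573257446289), 71.76406860351562) [[541.7999877929688, -39.70000076293945], [614.0999755859375, -63.5], [632.7000122070312, -7.099999904632568], [560.4000244140625, 16.799999237060547]]
 plugtop 74 [ 484.5 -218.7  144. ] [ 485.3 -218.3  143.8]
  raycentre [[ 484.5 -219.1  144. ]] [[ 484.5 -218.7  144. ]]
 stand 2081 ((460.5127868652344, -250.9663543701172), (122.94210052490234, 175.7560272216797), 6.973674297332764)
 tall n 1706 [662.  45. 150.]
[[673.0, 109.0, 161.0], [666.0, 113.0, 150.0], [675.0, 108.0, 158.0], [670.0, 111.0, 151.0], [669.0, 113.0, 171.0]] [[262, 84], [259, 89], [263, 85], [261, 88], [259, 80]]
 green [ 583. -164.   83.] [ 603. -143.  137.]
t
 blue [595.5  -2.9] [18.4 72.9] 72.5
 blue [583.8 -39.2] [20.3 73.6] 73.0
 blue all ((589.3521118164062, -21.478195190429688), (57.41550827026367, 73.71162414550781), 72.72437286376953) [[545.5999755859375, -37.900001525878906], [616.0, -59.79999923706055], [633.0999755859375, -5.0], [562.7000122070312, 16.899999618530273]]
 plugtop 53 [ 486.6 -216.8  144. ] [ 486.6 -216.4  144.7]
  raycentre [[ 486.5 -216.3  144. ]] [[ 486.6 -216.8  144. ]]
 stand 1272 ((492.1646423339844, -258.7726135253906), (62.33261489868164, 150.8600616455078), 7.160480499267578)
 tall n 3978 [663.  20. 150.]
[[689.0, 101.0, 160.0], [677.0, 110.0, 156.0], [667.0, 116.0, 160.0], [676.0, 111.0, 165.0], [689.0, 102.0, 155.0]] [[189, 114], [185, 120], [181, 124], [183, 119], [189, 115]]
 green [ 584. -157.   87.] [ 601. -142.  138.]
[[ 0.901  0.434 -0.001]
 [ 0.434 -0.901  0.002]
 [ 0.    -0.002 -1.   ]]
```

Request:
carry_out(deltas=[{"linear": [1.6,3.2,0],"angular": [0,0,6],"jaw": 1},{"linear": [1.6,3.2,0],"angular": [0,0,6],"jaw": 1},{"linear": [1.6,3.2,0],"angular": [0,0,6],"jaw": 1},{"linear": [1.6,3.2,0],"angular": [0,0,6],"jaw": 1},{"linear": [1.6,3.2,0],"angular": [0,0,6],"jaw": 1},{"linear": [1.6,3.2,0],"angular": [0,0,6],"jaw": 1},{"linear": [1.6,3.2,0],"angular": [0,0,6],"jaw": 1},{"linear": [1.6,3.2,0],"angular": [0,0,6],"jaw": 1},{"linear": [1.6,3.2,0],"angular": [0,0,6],"jaw": 1},{"linear": [1.6,3.2,0],"angular": [0,0,6],"jaw": 1},{"linear": [1.6,3.2,0],"angular": [0,0,6],"jaw": 1},{"linear": [0,0,0],"jaw": 1}], force=20)

```text
invalid input
```

Request:
carry_out(deltas=[{"linear": [1.6,3.2,0],"angular": [0,0,6],"jaw": 1},{"linear": [1.6,3.2,0],"angular": [0,0,6],"jaw": 1},{"linear": [1.6,3.2,0],"angular": [0,0,6],"jaw": 1},{"linear": [1.6,3.2,0],"angular": [0,0,6],"jaw": 1},{"linear": [1.6,3.2,0],"angular": [0,0,6],"jaw": 1},{"linear": [1.6,3.2,0],"angular": [0,0,6],"jaw": 1},{"linear": [1.6,3.2,0],"angular": [0,0,6],"jaw": 1},{"linear": [1.6,3.2,0],"angular": [0,0,6],"jaw": 1},{"linear": [1.6,3.2,0],"angular": [0,0,6],"jaw": 1},{"linear": [1.6,3.2,0],"angular": [0,0,6],"jaw": 1},{"linear": [1.6,3.2,0],"angular": [0,0,6],"jaw": 1},{"linear": [0,0,0],"angular": [0,0,0],"jaw": 1}], force=20)

```text
clock: 1.1
tcp_pos: [467.6, -238.4, 208.6]
ee_rot: [-2.125, -2.301, 0.005]
contact_force: [-1.1, -0.1, -0.2]
opening: 88.0
```

Request:
carry_out(deltas=[{"linear": [1.79,2.07,0],"angular": [0,0,2.7],"jaw": 1},{"linear": [0,0,0],"angular": [0,0,0],"jaw": 1},{"linear": [0,0,-2.5],"angular": [0,0,0],"jaw": 1},{"linear": [0,0,-2.5],"angular": [0,0,0],"jaw": 0.3},{"linear": [0,0,0],"angular": [0,0,0],"jaw": 0.3}])

```text
clock: 1.52
tcp_pos: [486.9, -215.5, 157.9]
ee_rot: [-2.066, -2.359, 0.007]
contact_force: [-0.8, 0.4, -0.5]
opening: 76.7
```

```bash
python3 - <<'E'
from h import *
a=snap('scene','s1');b=snap('top','t1')
s=bot.get_state();print(s['tcp_pos'],s['ee_rot'],s['contact_force'])
A=cv2.resize(a['img'][120:300,225:405],(400,400),interpolation=cv2.INTER_CUBIC)
B=cv2.resize(b['img'][160:270,280:390],(400,400),interpolation=cv2.INTER_CUBIC)
cv2.imwrite('pics/crop2.png',np.hstack([A,B])[:,:,::-1])
E
```

```text
[ 488.85429109 -216.70808414  161.64524412] [-2.06911805 -2.36157488  0.00533553] [ 0.30679149 -0.7317668   0.81301168]
```

View pics/crop2.png

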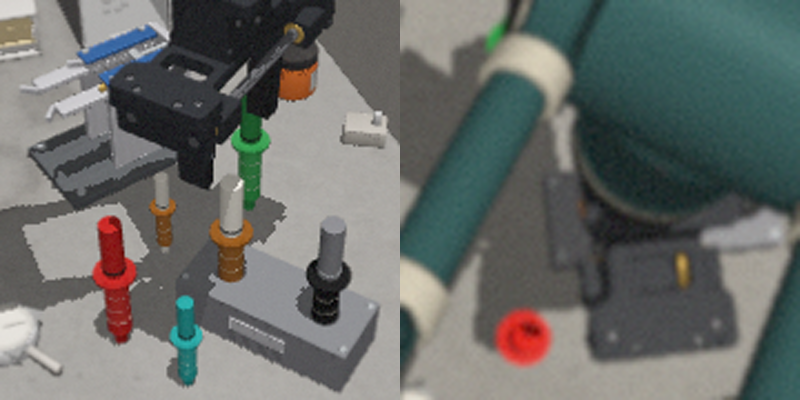

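The crop shows the fingers straddling the white plug at (230,190), with the left finger at (195,165) and the other behind the plug. I go down and grip.

Request:
carry_out(deltas=[{"linear": [-0.2,-0.1,-2.3],"angular": [0,0,0],"jaw": 0.3},{"linear": [0,0,-2.2],"angular": [0,0,0],"jaw": 0.3},{"linear": [0,0,0],"angular": [0,0,0],"jaw": 0.3},{"linear": [0,0,0],"angular": [0,0,0],"jaw": 0.3}])

```text
clock: 1.95
tcp_pos: [490.2, -222.5, 123.1]
ee_rot: [2.07, 2.352, -0.002]
contact_force: [0.5, 0.8, 0.9]
opening: 57.2
```

```bash
python3 - <<'E'
from h import *
for i in range(3):
  bot.camera('top'); s=bot.get_state();print(s['clock'],s['tcp_pos'],s['contact_force'],s['joint_velocities'].round(3))
E
```

```text
2.0 [ 490.18162478 -222.5376448   123.21279805] [-0.10784066 -0.56585723 -0.32089886] [ 0.007 -0.008 -0.005  0.002 -0.001 -0.001]
2.05 [ 490.50016501 -222.49948327  123.5394365 ] [-0.90062169  0.25362916 -0.09651861] [ 0.006 -0.004 -0.003  0.002 -0.006  0.001]
2.1 [ 490.75539197 -222.43490724  123.6536235 ] [0.89815237 0.43636555 0.21544338] [ 0.004 -0.001 -0.     0.001 -0.007  0.001]
```

Request:
carry_out(deltas=[{"linear": [-0.5,0.47,-0.9],"angular": [0,0,0],"jaw": 0.1},{"linear": [0,0,0],"angular": [0,0,0],"jaw": 0.1},{"linear": [0,0,0],"angular": [0,0,0],"jaw": 0.1},{"linear": [0,0,0],"angular": [0,0,0],"jaw": 0.1}])

```text
clock: 2.43
tcp_pos: [487.3, -218.4, 117.8]
ee_rot: [2.065, 2.347, 0.001]
contact_force: [-0.2, -0.1, -0.9]
opening: 48.8
```

Request:
carry_out(deltas=[{"linear": [-0.2,0.1,-0.5],"angular": [0,0,0],"jaw": 0.1},{"linear": [0,0,0],"angular": [0,0,0],"jaw": -1},{"linear": [0,0,0],"angular": [0,0,0],"jaw": -1},{"linear": [0,0,0],"angular": [0,0,0],"jaw": -1},{"linear": [0,0,0],"angular": [0,0,0],"jaw": -1},{"linear": [0,0,0],"angular": [0,0,0],"jaw": -1},{"linear": [0,0,0],"angular": [0,0,0],"jaw": -1}], force=20)

```text
clock: 3.02
tcp_pos: [485.4, -217.1, 112.8]
ee_rot: [2.064, 2.347, 0.001]
contact_force: [-0.2, 0.6, -0.3]
opening: 16.8
```

Request:
carry_out(deltas=[{"linear": [0,0,0.8],"angular": [0,0,0],"jaw": -1},{"linear": [0,0,1.5],"angular": [0,0,0],"jaw": -1},{"linear": [0,0,2],"angular": [0,0,0],"jaw": -1},{"linear": [0,0,2.5],"angular": [0,0,0],"jaw": -1},{"linear": [0,0,2.5],"angular": [0,0,0],"jaw": -1},{"linear": [0,0,1],"angular": [0,0,0],"jaw": -1},{"linear": [0,0,0],"angular": [0,0,0],"jaw": -1},{"linear": [0,0,0],"angular": [0,0,0],"jaw": -1}])

```text
clock: 3.68
tcp_pos: [483.3, -216.0, 220.3]
ee_rot: [2.067, 2.349, 0.0]
contact_force: [0.6, -0.1, -1.9]
opening: 17.1
```

```bash
python3 - <<'E'
from h import *
a=snap('scene','s2')
s=bot.get_state();print(s['tcp_pos'],s['ee_rot'],s['contact_force'],s['opening'])
h=cv2.cvtColor(a['img'],cv2.COLOR_RGB2HSV);m=cv2.inRange(h,(8,120,60),(20,255,255))
N,L,S,C=cv2.connectedComponentsWithStats(m)
for i in range(1,N):
  if S[i][4]>60: p,_=cloud(a,L==i);print(S[i],np.median(p,0).round(0),p.min(0).round(0),p.max(0).round(0))
E
```

```text
[ 483.19245107 -215.95110576  219.94088965] [ 2.06694552e+00  2.34954461e+00 -7.28797489e-05] [ 0.64714274  0.17226091 -0.36182387] 17.25496554222987
[ 71  61  19  16 116] [550. 737.  59.] [541. 724.  30.] [585. 807.  71.]
[82 83 25 11 71] [534. 632.  37.] [525. 583.  31.] [542. 685.  41.]
[346 147  22  18 255] [ 735. -101.   22.] [ 727. -115.    0.] [763. -73.  42.]
[317 172  21  39 426] [ 475. -222.  178.] [ 466. -233.  133.] [ 499. -201.  204.]
[292 210  12  21 133] [ 497. -137.   41.] [ 491. -144.   -1.] [ 554. -100.   57.]
```

Request:
carry_out(deltas=[{"linear": [-0.2,1.5,0],"angular": [0,0,-3],"jaw": -1},{"linear": [-0.3,3,0],"angular": [0,0,-4.2],"jaw": -1},{"linear": [-0.3,3,0],"angular": [0,0,-4.2],"jaw": -1},{"linear": [-0.3,3,0],"angular": [0,0,-4.2],"jaw": -1},{"linear": [-0.3,3,0],"angular": [0,0,-4.2],"jaw": -1},{"linear": [-0.3,3,0],"angular": [0,0,-3],"jaw": -1},{"linear": [-0.3,3,0],"angular": [0,0,-1.5],"jaw": -1},{"linear": [-0.2,2,0],"angular": [0,0,0],"jaw": -1},{"linear": [0,0.5,0],"angular": [0,0,0],"jaw": -1},{"linear": [0,0,0],"angular": [0,0,0],"jaw": -1},{"linear": [0,0,0],"angular": [0,0,0],"jaw": -1},{"linear": [0,0,0],"angular": [0,0,0],"jaw": -1}])

```text
clock: 4.73
tcp_pos: [447.9, 11.8, 199.5]
ee_rot: [-2.54, -1.832, 0.038]
contact_force: [1.0, 0.6, -1.1]
opening: 16.7
```

```bash
cat >> h.py <<'E'
from scipy.spatial.transform import Rotation as Ro
F=np.array([552.6,-10.9]); YAW=-17.8
ex=np.array([np.cos(np.radians(YAW)),np.sin(np.radians(YAW))]); ey=np.array([-ex[1],ex[0]])
def rep(x=None,y=0,z=None):
    s=bot.get_state(); p=s['tcp_pos']; d=p[:2]-F; f=s['contact_force']
    G=Ro.from_matrix(np.c_[np.r_[-ey,0],np.r_[ex,0],[0,0,-1]])   # tool y along slot x
    e=(G*Ro.from_rotvec(s['ee_rot']).inv()).as_rotvec(degrees=True)
    print('t',round(s['clock'],2),'slot xyz',(d@ex).round(2),(d@ey).round(2),p[2].round(2),'F slot',(f[:2]@ex).round(2),(f[:2]@ey).round(2),f[2].round(2),'open',s['opening'].round(1),'roterr',e.round(2))
    if x is not None:
        q=F+ex*x+ey*y; print('cm',((q-p[:2])/10).round(2),round((z-p[2])/10,2))
E
python3 -c "
from h import *
rep(-95,0,126)"
```

```text
Traceback (most recent call last):
  File "h.py", line 22, in rep
    G=Ro.from_matrix(np.c_[np.r_[-ey,0],np.r_[ex,0],[0,0,-1]])   # tool y along slot x
  File "scipy/spatial/transform/_rotation.pyx", line 1143, in scipy.spatial.transform._rotation.Rotation.from_matrix
ValueError: Non-positive determinant (left-handed or null coordinate frame) in rotation matrix 0: [[-0.3056953   0.95212939  0.        ]
 [-0.95212939 -0.3056953   0.        ]
 [ 0.          0.         -1.        ]].
```

```bash
sed -i 's/np.r_\[-ey,0\]/np.r_[ey,0]/' h.py
python3 -c "
from h import *
rep(-95,0,126)"
```

```text
Traceback (most recent call last):
  File "h.py", line 24, in rep
    print('t',round(s['clock'],2),'slot xyz',(d@ex).round(2),(d@ey).round(2),p[2].round(2),'F slot',(f[:2]@ex).round(2),(f[:2]@ey).round(2),f[2].round(2),'open',s['opening'].round(1),'roterr',e.round(2))
                                                                                                                                                                 ^^^^^^^^^^^^^^^^^^
AttributeError: 'float' object has no attribute 'round'
```

```bash
sed -i "s/s\['opening'\].round(1)/round(s['opening'],1)/" h.py
python3 -c "
from h import *
rep(-95,0,126)"
```

```text
t 4.73 slot xyz -106.61 -10.35 199.49 F slot 0.78 0.9 -1.14 open 16.7 roterr [ 0.35 -1.44  0.61]
cm [1.42 0.63] -7.35
```

Request:
carry_out(deltas=[{"linear": [0.7,0.3,-1.5],"angular": [0.3,-1.4,0.6],"jaw": -1},{"linear": [0.7,0.3,-1.8],"angular": [0,0,0],"jaw": -1},{"linear": [0,0,-1.8],"angular": [0,0,0],"jaw": -1},{"linear": [0,0,-1],"angular": [0,0,0],"jaw": -1},{"linear": [0,0,0],"angular": [0,0,0],"jaw": -1},{"linear": [0,0,0],"angular": [0,0,0],"jaw": -1},{"linear": [0,0,0],"angular": [0,0,0],"jaw": -1}])

```text
clock: 5.32
tcp_pos: [464.3, 10.2, 136.6]
ee_rot: [2.544, 1.837, -0.002]
contact_force: [-0.1, -0.6, -0.0]
opening: 17.0
```

```bash
python3 - <<'E'
from h import *
a=snap('scene','s3');b=snap('top','t3'); rep(-80,0,126)
A=cv2.resize(a['img'][110:240,200:330],(480,480),interpolation=cv2.INTER_CUBIC)
B=cv2.resize(b['img'][110:240,190:290],(320,416),interpolation=cv2.INTER_CUBIC)
B=np.vstack([B,np.zeros((64,320,3),np.uint8)])
cv2.imwrite('pics/crop3.png',np.hstack([A,B])[:,:,::-1])
h=cv2.cvtColor(a['img'],cv2.COLOR_RGB2HSV);m=cv2.inRange(h,(8,120,60),(20,255,255))
N,L,S,C=cv2.connectedComponentsWithStats(m)
for i in range(1,N):
  if S[i][4]>60 and S[i][0]>150: p,_=cloud(a,L==i);print(S[i],C[i],np.median(p,0).round(0),p.min(0).round(0),p.max(0).round(0))
E
```

```text
t 5.42 slot xyz -90.08 -6.48 137.21 F slot 0.04 -0.42 -1.01 open 17.1 roterr [0.2  0.17 0.5 ]
cm [1.16 0.31] -1.12
[346 148  22  17 258] [355.55813953 156.5620155 ] [ 735. -102.   22.] [ 728. -115.    1.] [761. -72.  41.]
[217 163  18  33 310] [227.54193548 178.94193548] [458.   3.  94.] [447.  -6.  -2.] [536. 138. 122.]
[293 210  11  21 122] [298.3442623  219.76229508] [ 498. -138.   41.] [ 490. -144.   11.] [ 512. -123.   57.]
```

View pics/crop3.png

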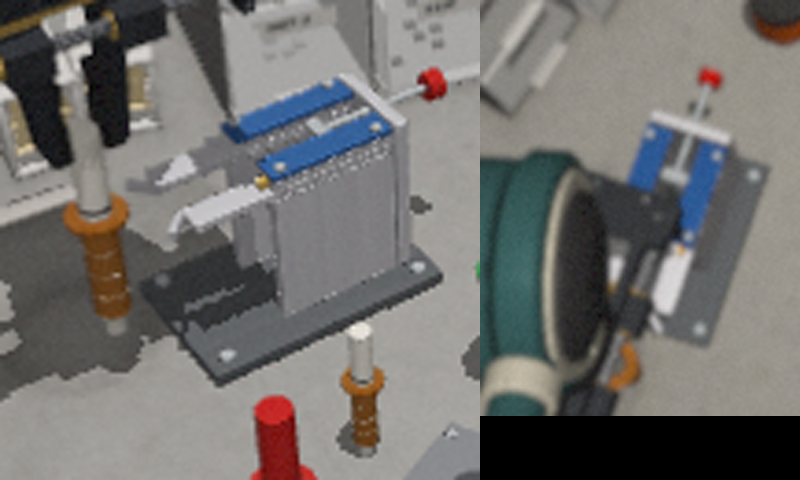

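```bash
python3 - <<'E'
from h import *
a=load('s3');b=load('t3')
h=cv2.cvtColor(a['img'],cv2.COLOR_RGB2HSV);m=cv2.inRange(h,(8,110,50),(20,255,255))[155:200,210:240]
for r in range(5,25):
  u=np.nonzero(m[r])[0]; print(r+155,u.min()+210 if len(u) else '',u.max()+210 if len(u) else '',end=' | ')
p,uv=cloud(a); k=(abs(uv[:,0]-226)<12)&(uv[:,1]>155)&(uv[:,1]<200)&(m[np.clip(uv[:,1]-155,0,44),np.clip(uv[:,0]-210,0,29)]>0)
q=p[k]; q=q[(q[:,0]<500)]; 
for z0 in range(60,124,8):
  w=q[(q[:,2]>z0)&(q[:,2]<=z0+8)]
  if len(w): print(z0,len(w),w.mean(0).round(1),w.min(0).round(1),w.max(0).round(1))
# plane-cast for flange centre row
for uvp in ((225.8,168),):
  P=plane(a,[uvp],114)[0]; d=P[:2]-F; print(P, d@ex,d@ey)
# blue in this image
m=cv2.inRange(h,(100,90,50),(125,255,255)); N,L,S,C=cv2.connectedComponentsWithStats(m)
for i in range(1,N):
  if S[i][4]>100 and 225<C[i][0]<310 and 125<C[i][1]<180:
    v,u=np.nonzero(L==i); P=plane(a,np.c_[u,v],110)[:,:2]; print(cv2.minAreaRect(P.astype(np.float32)))
E
```

```text
160   | 161   | 162   | 163 230 232 | 164 230 233 | 165 219 233 | 166 218 234 | 167 217 234 | 168 217 234 | 169 217 233 | 170 217 233 | 171 218 232 | 172 219 231 | 173 220 231 | 174 222 231 | 175 222 232 | 176 223 232 | 177 223 232 | 178 223 232 | 179 223 232 | 60 26 [458.5   4.2  64. ] [453.4  -1.7  60. ] [465.8  11.8  67.5]
68 32 [459.3   3.7  72.4] [453.3  -0.   68.7] [469.1  13.4  75.9]
76 25 [458.6   4.9  79.9] [453.1   0.8  76. ] [469.6  12.1  83.9]
84 32 [459.3   3.8  88. ] [453.2  -0.9  84.1] [468.7  12.9  91.9]
92 32 [459.7   3.3  96.4] [ 4.523e+02 -2.000e-01  9.210e+01] [471.3   9.4  99.9]
100 24 [457.8   3.6 103.6] [453.5  -1.4 100.7] [467.9  13.2 106.3]
108 58 [460.4   4.5 114.9] [446.7  -6.1 112.3] [479.4  24.4 116. ]
116 49 [459.2   5.  117.1] [446.5  -5.6 116.1] [478.8  21.4 122.1]
[463.54081012   9.36112253 114.        ] -90.98960241179881 -7.933765922137659
((593.7396850585938, -4.2774200439453125), (21.508094787597656, 73.96781921386719), 72.41741943359375)
((581.825439453125, -41.37364196777344), (20.535253524780273, 75.57920837402344), 73.00101470947266)
```

```bash
sed -i 's/YAW=-17.8/YAW=-17.5/' h.py
python3 -c "
from h import *
rep(-75,0.4,126.5)"
```

```text
t 5.42 slot xyz -90.11 -6.01 137.21 F slot 0.04 -0.42 -1.01 open 17.1 roterr [0.2  0.17 0.8 ]
cm [1.63 0.16] -1.07
```

Request:
carry_out(deltas=[{"linear": [0.8,0.1,-0.6],"angular": [0.2,0.2,0.8],"jaw": -1},{"linear": [0.6,0.1,-0.4],"angular": [0,0,0],"jaw": -1},{"linear": [0,0,0],"angular": [0,0,0],"jaw": -1},{"linear": [0,0,0],"angular": [0,0,0],"jaw": -1}])

```text
clock: 5.75
tcp_pos: [482.8, 12.6, 129.2]
ee_rot: [2.53, 1.858, 0.007]
contact_force: [-0.3, 1.0, 0.1]
opening: 17.3
```

```bash
python3 -c "
from h import *
rep(-70,0.4,126.5)"
```

```text
t 5.75 slot xyz -73.59 1.39 129.18 F slot -0.57 0.86 0.11 open 17.3 roterr [-0.02  0.3  -0.09]
cm [ 0.31 -0.2 ] -0.27
```

Request:
carry_out(deltas=[{"linear": [0.1,-0.15,-0.3],"angular": [0,0.3,0],"jaw": -1},{"linear": [0,0,0],"angular": [0,0,0],"jaw": -1},{"linear": [0,0,0],"angular": [0,0,0],"jaw": -1}])

```text
clock: 6.0
tcp_pos: [484.4, 11.2, 126.0]
ee_rot: [-2.531, -1.86, 0.0]
contact_force: [-0.6, 0.7, -0.5]
opening: 17.1
```

```bash
python3 -c "
from h import *
rep(-45,0.4,126.5)"
```

```text
t 6.0 slot xyz -71.7 0.56 126.03 F slot -0.75 0.48 -0.5 open 17.1 roterr [-0.02 -0.03 -0.12]
cm [ 2.54 -0.82] 0.05
```

Request:
carry_out(deltas=[{"linear": [0.48,-0.15,0.02],"angular": [0,0,0],"jaw": -1},{"linear": [0.48,-0.15,0],"angular": [0,0,0],"jaw": -1},{"linear": [0.48,-0.15,0],"angular": [0,0,0],"jaw": -1},{"linear": [0.48,-0.15,0],"angular": [0,0,0],"jaw": -1},{"linear": [0,0,0],"angular": [0,0,0],"jaw": -1}])

```text
clock: 6.42
tcp_pos: [505.5, 4.6, 126.4]
ee_rot: [-2.531, -1.861, -0.0]
contact_force: [-1.0, 0.0, -0.2]
opening: 16.9
```

```bash
python3 -c "
from h import *
rep(-30,0.4,126.0)"
```

```text
t 6.42 slot xyz -49.56 0.62 126.43 F slot -0.94 -0.26 -0.18 open 16.9 roterr [-0.01  0.01 -0.14]
cm [ 1.86 -0.61] -0.04
```

Request:
carry_out(deltas=[{"linear": [0.48,-0.15,0],"angular": [0,0,0],"jaw": -1},{"linear": [0.48,-0.15,0],"angular": [0,0,0],"jaw": -1},{"linear": [0.48,-0.16,0],"angular": [0,0,0],"jaw": -1},{"linear": [0.3,-0.1,0],"angular": [0,0,0],"jaw": -1},{"linear": [0,0,0],"angular": [0,0,0],"jaw": -1},{"linear": [0,0,0],"angular": [0,0,0],"jaw": -1}])

```text
clock: 6.92
tcp_pos: [525.5, -2.0, 126.4]
ee_rot: [-2.532, -1.86, -0.0]
contact_force: [-0.1, -0.1, -0.6]
opening: 17.2
```

```bash
python3 - <<'E'
from h import *
a=snap('scene','s4'); rep(-15,0.4,126.0)
A=cv2.resize(a['img'][120:230,215:335],(800,733),interpolation=cv2.INTER_CUBIC)[:600]
cv2.imwrite('pics/crop4.png',A[:,:,::-1])
E
```

```text
t 6.97 slot xyz -28.53 0.38 126.4 F slot -0.04 0.41 -1.49 open 17.0 roterr [-0.01  0.01 -0.11]
cm [ 1.29 -0.41] -0.04
```

View pics/crop4.png

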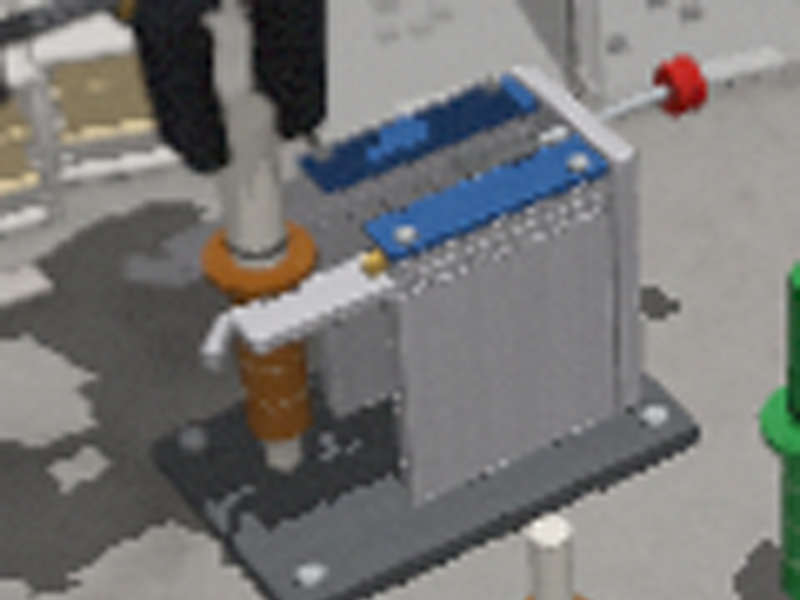

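The crop shows the barrel between the ledge strips at (270,330), with the flange (258,258) just above the ledge and the retainer ahead. I touch down gently to find the ledge height.

Request:
carry_out(deltas=[{"linear": [0,0,-0.1],"angular": [0,0,0],"jaw": -1},{"linear": [0,0,0],"angular": [0,0,0],"jaw": -1}])

```text
clock: 7.13
tcp_pos: [525.2, -1.9, 125.2]
ee_rot: [-2.531, -1.86, 0.0]
contact_force: [0.7, 0.3, -0.4]
opening: 16.9
```

Request:
carry_out(deltas=[{"linear": [0,0,-0.08],"angular": [0,0,0],"jaw": -1},{"linear": [0,0,0],"angular": [0,0,0],"jaw": -1}])

```text
clock: 7.3
tcp_pos: [525.4, -1.6, 125.0]
ee_rot: [-2.532, -1.86, -0.002]
contact_force: [-0.2, -0.2, -0.7]
opening: 17.0
```

Request:
carry_out(deltas=[{"linear": [0,0,-0.06],"angular": [0,0,0],"jaw": -1},{"linear": [0,0,0],"angular": [0,0,0],"jaw": -1}])

```text
clock: 7.47
tcp_pos: [525.6, -1.3, 124.9]
ee_rot: [2.531, 1.86, 0.003]
contact_force: [-0.3, -0.0, -0.7]
opening: 16.6
```

Request:
carry_out(deltas=[{"linear": [0,0,-0.1],"angular": [0,0,0],"jaw": -1},{"linear": [0,0,0],"angular": [0,0,0],"jaw": -1},{"linear": [0,0,0],"angular": [0,0,0],"jaw": -1}])

```text
clock: 7.72
tcp_pos: [526.1, -1.0, 124.9]
ee_rot: [2.531, 1.86, 0.005]
contact_force: [0.1, 1.1, -0.0]
opening: 17.1
```

```bash
python3 -c "
from h import *
rep(-15,0.4,126.0)"
```

```text
t 7.72 slot xyz -28.21 1.45 124.92 F slot -0.19 1.06 -0.03 open 17.1 roterr [-0.06  0.19 -0.13]
cm [ 1.23 -0.5 ] 0.11
```

Request:
carry_out(deltas=[{"linear": [0,-0.1,0.1],"angular": [0,0.2,0],"jaw": -1},{"linear": [0,0,0],"angular": [0,0,0],"jaw": -1}])

```text
clock: 7.88
tcp_pos: [525.6, -2.2, 125.4]
ee_rot: [-2.53, -1.86, 0.001]
contact_force: [0.0, -0.8, -0.1]
opening: 17.0
```

```bash
python3 -c "
from h import *
rep(-15,0.4,125.8)"
```

```text
t 7.88 slot xyz -28.31 0.15 125.38 F slot 0.28 -0.77 -0.08 open 17.0 roterr [-0.04 -0.08 -0.15]
cm [ 1.28 -0.38] 0.04
```

Request:
carry_out(deltas=[{"linear": [0.29,-0.08,0.03],"angular": [0,0,0],"jaw": -1},{"linear": [0.29,-0.09,0],"angular": [0,0,0],"jaw": -1},{"linear": [0.29,-0.09,0],"angular": [0,0,0],"jaw": -1}])

```text
clock: 8.13
tcp_pos: [533.8, -5.0, 124.9]
ee_rot: [-2.529, -1.859, 0.004]
contact_force: [-0.9, 1.0, 1.9]
opening: 17.1
```

Request:
carry_out(deltas=[{"linear": [0.29,-0.09,0],"angular": [0,0,0],"jaw": -1},{"linear": [0.29,-0.09,0],"angular": [0,0,0],"jaw": -1}])

```text
clock: 8.3
tcp_pos: [540.1, -7.0, 124.9]
ee_rot: [-2.529, -1.859, 0.004]
contact_force: [-0.4, 0.9, -0.0]
opening: 17.0
```

```bash
python3 -c "
from h import *
rep(-10,0.4,125.8)"
```

```text
t 8.3 slot xyz -13.05 -0.02 124.86 F slot -0.63 0.77 -0.02 open 17.0 roterr [-0.06 -0.23 -0.13]
cm [ 0.3  -0.05] 0.09
```

Request:
carry_out(deltas=[{"linear": [0.3,-0.06,0.03],"angular": [0,-0.2,0],"jaw": -1},{"linear": [0.29,-0.08,0.02],"angular": [0,0,0],"jaw": -1}])

```text
clock: 8.47
tcp_pos: [547.0, -8.8, 125.2]
ee_rot: [-2.531, -1.86, -0.001]
contact_force: [0.2, 0.2, -0.8]
opening: 16.9
```

Request:
carry_out(deltas=[{"linear": [0.29,-0.09,0.02],"angular": [0,0,0],"jaw": -1},{"linear": [0.29,-0.09,0.02],"angular": [0,0,0],"jaw": -1}])

```text
clock: 8.63
tcp_pos: [553.5, -10.9, 125.3]
ee_rot: [-2.531, -1.86, -0.001]
contact_force: [1.3, -0.3, -1.0]
opening: 16.7
```

```bash
python3 -c "
from h import *
rep(5,0.7,125.4)"
```

```text
t 8.63 slot xyz 0.9 0.29 125.33 F slot 1.35 0.13 -0.96 open 16.7 roterr [-0.03  0.   -0.14]
cm [ 0.4  -0.08] 0.01
```

Request:
carry_out(deltas=[{"linear": [0.29,-0.07,0.01],"angular": [0,0,0],"jaw": -1},{"linear": [0.29,-0.09,0.01],"angular": [0,0,0],"jaw": -1}])

```text
clock: 8.8
tcp_pos: [560.0, -12.7, 125.4]
ee_rot: [-2.531, -1.86, -0.001]
contact_force: [-0.7, 0.3, -0.8]
opening: 17.2
```

Request:
carry_out(deltas=[{"linear": [0.29,-0.09,0.01],"angular": [0,0,0],"jaw": -1},{"linear": [0.29,-0.09,0.01],"angular": [0,0,0],"jaw": -1}])

```text
clock: 8.97
tcp_pos: [565.8, -14.1, 125.4]
ee_rot: [-2.53, -1.858, 0.001]
contact_force: [-2.8, 2.4, 0.9]
opening: 16.8
```

```bash
python3 -c "
from h import *
rep(15,0.7,125.4)"
```

```text
t 8.97 slot xyz 13.51 0.93 125.38 F slot -3.35 1.43 0.93 open 16.8 roterr [-0.11 -0.1  -0.11]
cm [ 0.14 -0.07] 0.0
```

Request:
carry_out(deltas=[{"linear": [0.29,-0.1,0.01],"angular": [-0.1,-0.1,0],"jaw": -1},{"linear": [0.29,-0.09,0.01],"angular": [0,0,0],"jaw": -1}])

```text
clock: 9.13
tcp_pos: [570.7, -15.2, 125.3]
ee_rot: [-2.529, -1.858, 0.003]
contact_force: [-2.4, 2.6, 1.0]
opening: 17.0
```

```bash
python3 -c "
from h import *
rep(19,0.9,125.4)"
```

```text
t 9.13 slot xyz 18.56 1.3 125.32 F slot -3.1 1.79 1.02 open 17.0 roterr [-0.1  -0.19 -0.09]
cm [ 0.03 -0.05] 0.01
```

```bash
python3 - <<'E'
from h import *
a=load('s0');b=load('t0')
for c,off in((a,(-1,-.7)),(b,(1,.7))):
  for z in(104,):
    xs=np.arange(20,76,3); P=[np.r_[F+off+ex*x+ey*2,z] for x in xs]; g=cv2.cvtColor(c['img'],cv2.COLOR_RGB2GRAY)
    uv=proj(c,P).astype(np.float32); v=cv2.remap(g,uv[:,0].copy(),uv[:,1].copy(),cv2.INTER_LINEAR).ravel(); print([(int(x),int(k)) for x,k in zip(xs,v)])
E
```

```text
[(20, 109), (23, 109), (26, 99), (29, 106), (32, 106), (35, 108), (38, 105), (41, 105), (44, 172), (47, 182), (50, 177), (53, 171), (56, 179), (59, 169), (62, 179), (65, 172), (68, 177), (71, 168), (74, 179)]
[(20, 84), (23, 83), (26, 81), (29, 75), (32, 62), (35, 59), (38, 67), (41, 111), (44, 156), (47, 165), (50, 156), (53, 139), (56, 135), (59, 136), (62, 140), (65, 143), (68, 136), (71, 137), (74, 132)]
```

Request:
carry_out(deltas=[{"linear": [0.19,-0.07,0.01],"angular": [0,-0.2,0],"jaw": -1}])

```text
clock: 9.22
tcp_pos: [572.7, -15.8, 125.3]
ee_rot: [-2.531, -1.859, -0.001]
contact_force: [-2.2, 1.7, 0.4]
opening: 17.1
```

Request:
carry_out(deltas=[{"linear": [0.14,-0.05,0.01],"angular": [0,0,0],"jaw": -1}])

```text
clock: 9.3
tcp_pos: [574.0, -16.2, 125.3]
ee_rot: [-2.53, -1.859, -0.001]
contact_force: [-2.5, 2.2, 0.8]
opening: 16.6
```

Request:
carry_out(deltas=[{"linear": [0.1,-0.03,0],"angular": [0,0,0],"jaw": -1}])

```text
clock: 9.38
tcp_pos: [575.1, -16.5, 125.3]
ee_rot: [-2.53, -1.858, -0.001]
contact_force: [-3.0, 1.8, 1.2]
opening: 17.1
```

```bash
python3 -c "
from h import *
rep(25,1,125.3)"
```

```text
t 9.38 slot xyz 23.11 1.4 125.31 F slot -3.44 0.84 1.19 open 17.1 roterr [-0.13 -0.06 -0.1 ]
cm [ 0.17 -0.09] -0.0
```

Request:
carry_out(deltas=[{"linear": [0.08,-0.03,0],"angular": [0,0,0],"jaw": -1}])

```text
clock: 9.47
tcp_pos: [575.8, -16.8, 125.3]
ee_rot: [-2.53, -1.858, -0.001]
contact_force: [-1.9, 2.1, 1.4]
opening: 17.0
```

Request:
carry_out(deltas=[{"linear": [0.08,-0.03,0],"angular": [0,0,0],"jaw": -1}])

```text
clock: 9.55
tcp_pos: [576.6, -17.0, 125.3]
ee_rot: [-2.53, -1.858, -0.001]
contact_force: [-1.4, 2.4, 0.4]
opening: 17.0
```

```bash
python3 -c "
from h import *
rep()"
```

```text
t 9.55 slot xyz 24.76 1.36 125.33 F slot -2.03 1.86 0.44 open 17.0 roterr [-0.14 -0.08 -0.1 ]
```

Drag is about 2 to 3 N. I continue in sub-millimetre steps.

Request:
carry_out(deltas=[{"linear": [0.08,-0.03,0],"angular": [0,0,0],"jaw": -1}])

```text
clock: 9.63
tcp_pos: [577.4, -17.3, 125.3]
ee_rot: [-2.53, -1.858, -0.0]
contact_force: [-2.6, 1.8, 1.1]
opening: 17.0
```

Request:
carry_out(deltas=[{"linear": [0.07,-0.02,0],"angular": [0,0,0],"jaw": -1}])

```text
clock: 9.72
tcp_pos: [577.9, -17.5, 125.3]
ee_rot: [-2.529, -1.858, 0.0]
contact_force: [-3.2, 2.7, 0.7]
opening: 16.8
```

```bash
python3 -c "
from h import *
rep()"
```

```text
t 9.72 slot xyz 26.17 1.31 125.34 F slot -3.92 1.64 0.71 open 16.8 roterr [-0.15 -0.11 -0.1 ]
```

Request:
carry_out(deltas=[{"linear": [0.06,-0.02,0],"angular": [0,0,0],"jaw": -1}])

```text
clock: 9.8
tcp_pos: [578.1, -17.5, 125.3]
ee_rot: [-2.529, -1.857, 0.001]
contact_force: [-4.3, 3.4, 2.5]
opening: 16.7
```

Request:
carry_out(deltas=[{"linear": [0.05,-0.02,0],"angular": [0,0,0],"jaw": -1}])

```text
clock: 9.88
tcp_pos: [578.2, -17.6, 125.4]
ee_rot: [-2.528, -1.857, 0.002]
contact_force: [-4.2, 3.3, 3.1]
opening: 16.8
```

```bash
python3 -c "
from h import *
rep()
a=snap('scene','s5');rep()
for tag in('s4','s5'):
  c=load(tag);h=cv2.cvtColor(c['img'],cv2.COLOR_RGB2HSV);m=cv2.inRange(h,(0,180,60),(4,255,255))|cv2.inRange(h,(176,180,60),(180,255,255))
  m[:,:300]=0;m[:,335:]=0;m[150:]=0;v,u=np.nonzero(m);print(tag,len(u),u.mean().round(2),v.mean().round(2))
"
```

```text
t 9.88 slot xyz 26.41 1.32 125.36 F slot -4.95 1.86 3.09 open 16.8 roterr [-0.19 -0.24 -0.09]
t 9.93 slot xyz 26.41 1.32 125.31 F slot -4.86 1.56 2.85 open 17.1 roterr [-0.19 -0.24 -0.09]
s4 39 317.1 132.38
s5 37 317.03 132.54
```

Request:
carry_out(deltas=[{"linear": [0.07,-0.02,0],"angular": [0,0,0],"jaw": -1}])

```text
clock: 10.02
tcp_pos: [578.4, -17.6, 125.3]
ee_rot: [-2.527, -1.856, 0.003]
contact_force: [-3.9, 2.9, 2.9]
opening: 16.9
```

```bash
python3 - <<'E'
from h import *
rep()
a=snap('scene','s6');rep()
b=snap('top','t6')
A=cv2.resize(a['img'][110:210,225:335],(660,600),interpolation=cv2.INTER_CUBIC)
cv2.imwrite('pics/crop6.png',A[:,:,::-1])
E
```

```text
t 10.02 slot xyz 26.6 1.35 125.34 F slot -4.58 1.6 2.95 open 16.9 roterr [-0.21 -0.3  -0.09]
t 10.07 slot xyz 26.61 1.36 125.32 F slot -4.84 1.18 2.9 open 16.9 roterr [-0.21 -0.31 -0.09]
```

View pics/crop6.png

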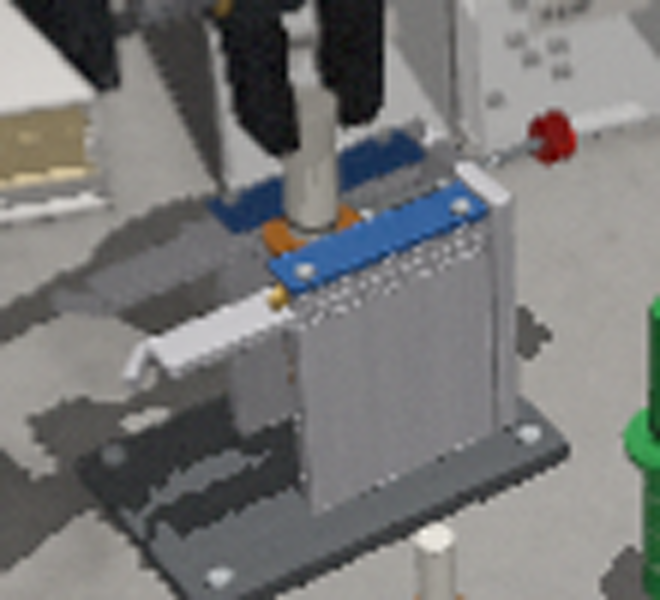

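The crop shows the flange under the plate at (310,235) with the stop pad right beside it at (368,215). Steps now stall at x≈26.5. I relieve the small tilt and repeat the feel once to rule out a tilt jam.

Request:
carry_out(deltas=[{"linear": [0,0,0.03],"angular": [-0.2,-0.3,0],"jaw": -1},{"linear": [0,0,0],"angular": [0,0,0],"jaw": -1}])

```text
clock: 10.28
tcp_pos: [578.0, -17.5, 125.3]
ee_rot: [-2.532, -1.859, 0.001]
contact_force: [-2.8, 2.1, 2.2]
opening: 16.8
```

```bash
python3 -c "
from h import *
rep()"
```

```text
t 10.28 slot xyz 26.23 1.31 125.31 F slot -3.27 1.14 2.21 open 16.8 roterr [-0.   -0.03 -0.08]
```

Request:
carry_out(deltas=[{"linear": [0.08,-0.03,0.01],"angular": [0,0,0],"jaw": -1}])

```text
clock: 10.37
tcp_pos: [578.3, -17.7, 125.3]
ee_rot: [-2.531, -1.859, 0.001]
contact_force: [-4.2, 3.0, 2.6]
opening: 17.0
```

```bash
python3 -c "
from h import *
rep()"
```

```text
t 10.37 slot xyz 26.6 1.27 125.34 F slot -4.94 1.57 2.57 open 17.0 roterr [-0.01 -0.07 -0.09]
```

Request:
carry_out(deltas=[{"linear": [0.09,-0.03,0.02],"angular": [0,0,0],"jaw": -1}])

```text
clock: 10.45
tcp_pos: [578.5, -17.7, 125.4]
ee_rot: [-2.53, -1.858, 0.003]
contact_force: [-5.3, 3.3, 1.9]
opening: 17.0
```

```bash
python3 -c "
from h import *
rep()"
```

```text
t 10.45 slot xyz 26.73 1.25 125.36 F slot -6.09 1.58 1.94 open 17.0 roterr [-0.03 -0.17 -0.09]
```

Request:
carry_out(deltas=[{"linear": [0,0,0],"angular": [0,0,0],"jaw": -0.1},{"linear": [0,0,0],"angular": [0,0,0],"jaw": -0.1},{"linear": [0,0,0],"angular": [0,0,0],"jaw": -0.1},{"linear": [0,0,0],"angular": [0,0,0],"jaw": -0.1},{"linear": [0,0,0],"angular": [0,0,0],"jaw": -0.1}])

```text
clock: 10.87
tcp_pos: [583.7, -20.3, 126.9]
ee_rot: [2.525, 1.856, 0.007]
contact_force: [-0.1, -0.2, 0.1]
opening: 39.5
```

```bash
python3 -c "
from h import *
rep()"
```

```text
t 10.87 slot xyz 32.49 0.35 126.88 F slot -0.01 -0.18 0.07 open 39.5 roterr [ 0.23  0.48 -0.14]
```

Request:
carry_out(deltas=[{"linear": [-0.45,0.15,0],"angular": [0,0,0],"jaw": 0.1},{"linear": [0,0,0],"angular": [0,0,0],"jaw": 0.1},{"linear": [0,0,1.5],"angular": [0,0,0],"jaw": 0.1},{"linear": [0,0,2.5],"angular": [0,0,0],"jaw": 0.1},{"linear": [0,0,3],"angular": [0,0,0],"jaw": 0.1},{"linear": [0,0,3],"angular": [0,0,0],"jaw": 0.1},{"linear": [0,0,3],"angular": [0,0,0],"jaw": 0.1},{"linear": [-2,-3,2],"angular": [0,0,0],"jaw": 0.1},{"linear": [-2,-3,1],"angular": [0,0,0],"jaw": 0.1},{"linear": [-2,-3,0],"angular": [0,0,0],"jaw": 0.1},{"linear": [-2,-3,0],"angular": [0,0,0],"jaw": 0.1},{"linear": [-2,-3,0],"angular": [0,0,0],"jaw": 0.1}])

```text
clock: 11.87
tcp_pos: [475.8, -168.2, 293.8]
ee_rot: [2.509, 1.869, 0.009]
contact_force: [0.6, -0.3, -0.2]
opening: 48.3
```

Request:
carry_out(deltas=[{"linear": [-2,-3.5,0],"angular": [0,0,0],"jaw": 0.1},{"linear": [-2,-3.5,0],"angular": [0,0,0],"jaw": 0.1},{"linear": [-2,-3.5,0],"angular": [0,0,0],"jaw": 0.1},{"linear": [-2,-3.5,0],"angular": [0,0,0],"jaw": 0.1},{"linear": [-1,-3.5,0],"angular": [0,0,0],"jaw": 0.1},{"linear": [-1,-3.5,0],"angular": [0,0,0],"jaw": 0.1},{"linear": [-1,-3.5,0],"angular": [0,0,0],"jaw": 0.1},{"linear": [-1,-3.5,0],"angular": [0,0,0],"jaw": 0.1},{"linear": [0,0,0],"angular": [0,0,0],"jaw": 0.1},{"linear": [0,0,0],"angular": [0,0,0],"jaw": 0.1}])

```text
clock: 12.7
tcp_pos: [341.9, -464.8, 296.8]
ee_rot: [2.506, 1.855, 0.007]
contact_force: [0.4, -0.0, 0.1]
opening: 48.5
```

```bash
python3 - <<'E'
from h import *
a=snap('scene','s7');rep()
b=snap('top','t7')
A=cv2.resize(a['img'][120:280,235:395],(480,480),interpolation=cv2.INTER_CUBIC)
B=cv2.resize(b['img'][120:220,215:280],(312,480),interpolation=cv2.INTER_CUBIC)
cv2.imwrite('pics/crop7.png',np.hstack([A,B])[:,:,::-1])
for t0,t1 in(('s0','s7'),('t0','t7')):
 for tag in(t0,t1):
  c=load(tag);h=cv2.cvtColor(c['img'],cv2.COLOR_RGB2HSV);m=cv2.inRange(h,(0,180,60),(4,255,255))|cv2.inRange(h,(176,180,60),(180,255,255))
  m[:,:245]=0;m[:,335:]=0;m[150:]=0;v,u=np.nonzero(m)
  w=m[v,u]*0+1.; print(tag,len(u),u.mean().round(2),v.mean().round(2))
for c,off,lab in((a,(-1,-.7),'s'),(b,(1,.7),'t')):
  p,uv=cloud(c); d=p[:,:2]-F-off; X=d@ex;Y=d@ey; k=(abs(Y)<15)&(X>5)&(X<60)&(p[:,2]>152)&(p[:,2]<160)
  print(lab,k.sum(),X[k].mean().round(2) if k.any() else '',Y[k].mean().round(2) if k.any() else '',p[k][:,2].mean() if k.any() else '')
E
```

```text
t 12.75 slot xyz -64.46 -496.15 296.7 F slot 0.22 -0.72 -0.02 open 48.6 roterr [ 0.98  1.   -0.56]
s0 38 317.16 132.29
s7 37 317.03 132.54
t0 16 261.62 133.88
t7 16 261.62 133.88
s 57 25.4 -0.46 156.45049712905066
t 61 25.35 -0.24 156.52722934488935
```

View pics/crop7.png

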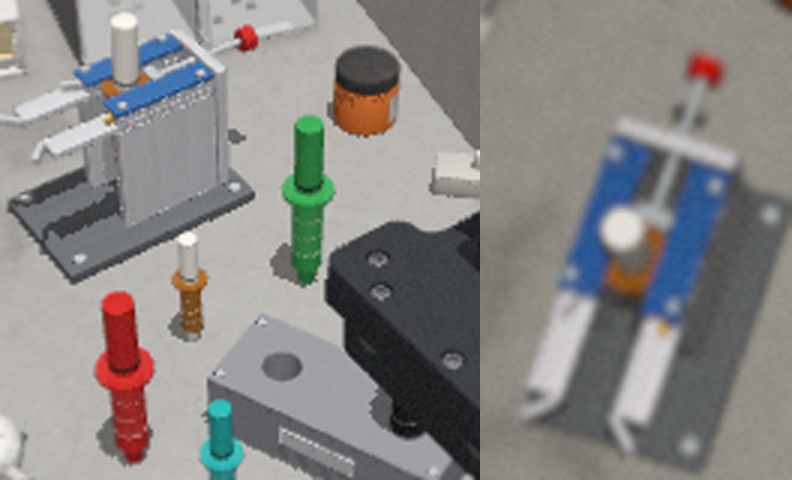

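```bash
python3 - <<'E'
from h import *
for tag,off in(('s7',(-1,-.7)),('t7',(1,.7))):
  c=load(tag)
  for y in(-6,-3,0):
    xs=np.arange(34,52,1.5); P=[np.r_[F+off+ex*x+ey*y,104] for x in xs]
    uv=proj(c,P).astype(np.float32); v=cv2.remap(c['img'],uv[:,0].copy(),uv[:,1].copy(),cv2.INTER_LINEAR).reshape(-1,3).astype(int); print(tag,y,[(float(x),k[0],k[2]) for x,k in zip(xs,v.tolist())])
b=load('t7')
a=load('s7')
B=cv2.resize(b['img'][150:185,230:275],(450,350),interpolation=cv2.INTER_NEAREST);A=cv2.resize(a['img'][120:160,255:300],(394,350),interpolation=cv2.INTER_NEAREST)
cv2.imwrite('pics/crop8.png',np.hstack([B,A])[:,:800,::-1])
E
```

```text
s7 -6 [(34.0, 69, 176), (35.5, 69, 177), (37.0, 66, 181), (38.5, 63, 178), (40.0, 65, 176), (41.5, 73, 178), (43.0, 72, 179), (44.5, 68, 179), (46.0, 73, 179), (47.5, 72, 179), (49.0, 67, 179), (50.5, 67, 179)]
s7 -3 [(34.0, 101, 165), (35.5, 100, 154), (37.0, 100, 155), (38.5, 100, 185), (40.0, 89, 186), (41.5, 87, 166), (43.0, 115, 179), (44.5, 122, 186), (46.0, 112, 184), (47.5, 116, 187), (49.0, 112, 189), (50.5, 98, 194)]
s7 0 [(34.0, 146, 78), (35.5, 164, 55), (37.0, 159, 69), (38.5, 153, 85), (40.0, 155, 82), (41.5, 149, 79), (43.0, 143, 141), (44.5, 172, 187), (46.0, 186, 203), (47.5, 202, 207), (49.0, 183, 201), (50.5, 172, 197)]
t7 -6 [(34.0, 135, 57), (35.5, 137, 53), (37.0, 136, 57), (38.5, 127, 73), (40.0, 121, 93), (41.5, 128, 121), (43.0, 141, 143), (44.5, 148, 155), (46.0, 151, 159), (47.5, 152, 158), (49.0, 138, 145), (50.5, 121, 130)]
t7 -3 [(34.0, 131, 51), (35.5, 137, 44), (37.0, 141, 41), (38.5, 139, 52), (40.0, 137, 81), (41.5, 140, 115), (43.0, 150, 142), (44.5, 160, 162), (46.0, 166, 170), (47.5, 162, 166), (49.0, 153, 157), (50.5, 138, 139)]
t7 0 [(34.0, 123, 94), (35.5, 132, 85), (37.0, 139, 81), (38.5, 142, 78), (40.0, 143, 91), (41.5, 147, 117), (43.0, 154, 144), (44.5, 161, 160), (46.0, 167, 170), (47.5, 167, 171), (49.0, 161, 165), (50.5, 153, 156)]
```

View pics/crop8.png

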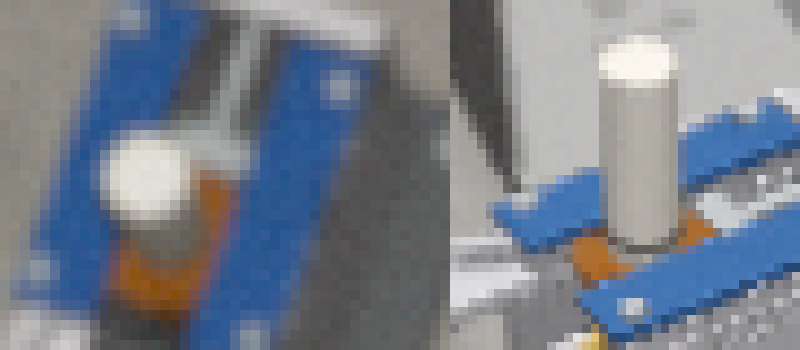

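The amber flange meets the steel pad with no dark gap in either view, at (215,175) in the top crop and (705,220) in the scene crop. I hand the job in.

```bash
python3 -c "
from h import *
p,uv=cloud(load('t7'));k=(np.hypot(p[:,0]-497,p[:,1]+300)<12)&(p[:,2]>120);print('black top',k.sum(),p[k].mean(0) if k.any() else '')
print(bot.close_job())"
```

```text
black top 75 [ 496.14134602 -298.39156148  140.62482089]
the job is handed in; nothing more can be done
None
```

The amber barrel is loaded in the holder with its flange under the blue plate and against the depth stop. I let go and handed the job in at about 13 s. `close_job` gives no verdict.

**How it went:** I gripped the barrel by its plug and slid it in through the open front. The shoe's nose gave about 3 N and the sliding drag was 2 to 3.5 N. I then felt for the stop in steps under 1 mm. It stalled with the gripper at about x = 26.5 mm, and the push peaked at about 6 N, roughly 3.5 N beyond the drag, so well under the 8 N slip.

**Last checks:**
- **Seating:** in both views the flange meets the steel pad with no visible gap. The barrel's axis measures x = 25.4 mm and its top is at z = 156 mm, as expected.
- **Depth stop:** the red knob is in the same place in the top view before and after. In the scene view it differs by 0.1 to 0.25 px, which I take as noise.
- **Black barrel:** still standing in its well, top measured at about 141 mm. I took this from depth readings around its plug; the arm partly hid it in the last picture.

**Disagreements:**
- The two cameras differed by about 2 mm, so I averaged them.
- The barrel's axis measured about 1 mm short of the gripper's x at the stall. I put this down to its position in the grip and the calibration.
- When I let go, the gripper sprang about 6 mm forward. The plug was clear of the fingers afterwards, and the knob had not moved.

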